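Fetch the red tin from the sliding-door case and clamp it in the tin holder

TASK

Get the red tin out of the slope-fronted case by sliding the door in front of it behind or over the other one, leaving the other door as it is and the rest of the things where they are. Set the tin down gently and upright in the round pocket of the tin holder (raise the holder's hold-down arm first if it is in the way), then swing the hold-down arm down until its rubber pad presses on the tin's lid, and let go.

Things in the scene. Friction and masses are not known exactly. Their poses are not given: they have to be found in the camera images.
- case: Fixed case 220 deep (x) x 440 wide (y), floor 10 thick, end walls' inner faces at y=+-210, 65 high divider at y=0. Origin: centre of underside; x points away from its front, y to its left. Top is a 30 deg slope, 75 high at x=-110, 202 at x=+110; two clear doors lie on it and slide along y. A tin stands at x about -20 in each compartment (y about +130, -130), a low carton behind it (x over 55).
- door_left (a joint): Left door (outer track, 220 wide, covers case y=-10..210 when shut). 0 = shut, grows as it slides to case -y over the right door; 0.165 m = end stop (y=45..210 then free from above). Starts 0 to 0.03. About 2 N friction, stays where left.
- door_right (a joint): Right door (inner track, 10 mm lower, 220 wide, covers case y=-210..+10 when shut). 0 = shut, grows as it slides to case +y under the left door; 0.165 m = end stop (y=-210..-45 then free). Starts 0 to 0.03. About 2 N friction, stays where left.
- door_left_pull (a point): Top middle of the left door's black pull: a ridge 12 wide along case y, 50 long up the slope, standing square to the slope. At case y=+185 when shut; moves with the door. The door's face is about 34 straight below this point (45 for the right door), and rises with the slope away from the robot.
- door_right_pull (a point): Same for the right door's pull, at case y=-185 when shut.
- red_tin: Red tin with red lid and a white band, 56 diameter, 80 high, 0.17 to 0.35 kg, loose. Origin: centre of its underside; z up.
- green_tin: Green tin of the same size in the other compartment; stays there.
- holder: Fixed tin holder: dark wooden board 220 (x) x 130 (y) x 18 high, with a shallow steel ring forming the pocket and two steel cheeks at +x that carry the hold-down arm. Origin: centre of its underside; x points away from the robot at yaw 0, y to its left.
- pocket (a point): Centre of the pocket's floor, 18 above the table, at holder x=-10. The pocket's ring is 68 in inner diameter and 6 high. A tin stands in it with its underside at this point.
- hold_arm (a joint): Hold-down arm: steel bar 14 wide, 12 thick, hinged along holder y. 0 = down (bar level, towards holder -x over the pocket), grows as it rises: 1.57 upright, 1.9 end stop. On a tin its pad touches at about 0.22 and is fully pressed in at 0.16. From about 1.5 it is clear of a tin lowered from above. Starts anywhere 0 to 1.75; stiff (about 0.5 N m friction), stays where left.
- bar_hinge (a point): Point on the arm's hinge axis, at holder (75, 0, 100).
- bar_grip (a point): Middle of the orange grip, a round bar 12 thick running along the holder's y, that sticks out to the arm's +y side (58 beyond the bar's side). It lies 155 from the hinge axis and 42 to +y of the arm's midline, and moves with the arm; gripped across the holder's x it can turn between the pads while the arm swings.
- pad: Round rubber pad, 20 diameter, under the arm, 85 from the hinge; its lowest point 21 below the bar's midline. Sprung: gives up to 5, with about 0.8 N per mm.
- carton_a: Brown carton 35x100x60 in the left compartment, loose bystander.
- carton_b: Blue carton 35x100x55 in the right compartment, loose bystander.
- blue_tin: Blue tin 66 diameter, 100 high, on the table, bystander.
- sauce_jar: Jar with yellow cap, 64 diameter, 110 high, on the table, bystander.
- pasta_box: Blue box 50x90x150, on the table, bystander.
- mug: White mug 80 diameter, 90 high, on the table, bystander.
- yellow_tin: Yellow tin 66 diameter, 60 high, on the table, bystander.

How it is judged:
By the outcome, as a careful person would: the job done as asked, in the order asked, and still so for the second after the job is handed in, with the robot touching nothing.
It also fails if it takes over 72 s, if anything falls off the work surface, if the arm or the gripper's body presses on something with over 40 N, if the wrist force passes 120 N, or if a joint passes its speed limit or range.

ROBOT

A 6-joint arm with a two-finger parallel gripper is mounted at the origin on the work surface. World frame = base frame: x ahead of the robot, y to its left, z up, the work surface at z = 0. Lengths are in m, angles in rad, forces in N, time in s.
With the tool pointing down it reaches from about 0.4 to 0.825 m from the base axis. Payload 7 kg.
Tool frame: the origin (TCP) lies at the very end of the fingers, on their centre line; the grasp point (between the pads) lies behind it (env.grip_point_offset is the z of the grasp point in the tool frame, in m); z points along the fingers, y is the line along which they close (so a half turn about z gives the same grasp; the last joint's range is limited). The gripper opens to 88 mm and grips with 3 to 60 N. Pads are 19 mm wide; open, the fingers measure 130 mm over their backs; the gripper's body (78 mm by 193 mm) begins 47 mm behind the grasp point.
Start: joints at [-0.852, 0.359, 0.012, 0, -1.224, -0.288], TCP at [0.282, -0.613, 0.227] pointing down, gripper open.
Joint ranges: [-3.07, 3.07], [-1.43, 2.12], [-1.02, 1.25], [-3.03, 1.67], [-3.05, -0], [-3.03, 3.03]. Speed limits (rad/s): [2.39, 2.39, 3.01, 3.14, 3.14, 3.14].

INTERFACE

Orientations are given as [roll, pitch, yaw] about the fixed x, y, z axes, in that order (R = Rz(yaw) Ry(pitch) Rx(roll)).
In Python, from bench import env gives the robot as it stands. The module is installed in compiled form; this text tells all that it offers.
- The arm moves only by the shell command python3 -m creep 'ROWS' [FORCE]. ROWS is JSON, a list that holds one entry, the list of rows, each a list of 5 numbers: the finger opening in cm, from 0 to 8.76, then the shift along the tool's x, y, z in cm, then the turn about the tool's z in degrees. In form: [[[gripper, dx, dy, dz, turn], ...]]. A call has exactly 5 rows; each row shifts and turns the commanded pose from where the row before left it, along the tool's axes as they then stand; what a row does not reach is not made up. A row lasts 1/10 s, in which the tool goes at most 50 mm and 8.59 degrees, less where a joint would pass 70% of its speed; a pose out of reach is approached as far as the arm can. A call is refused whole if a number of a shift passes 5 or a number of a turn 8.59, either way. A call with a gripper value outside its range is refused whole. The fingers move at their own pace and stop on an object; FORCE is the grip in N (left out, the last holds). Time passes only in rows, so rows that do not move let the fingers close, or fill a call up. It gives the time, the measured TCP pose, the force, the opening and the grip force at its end, in the units of the state.
- env.get_obs(): the state, without advancing time (a new reading comes with each control period).
- env.get_image(name): name is "scene" or "top" or "wrist"; returns a dict with "frame" (480x640x3 uint8, red, green, blue), "vfov" (degrees; the focal length in pixels is half the picture's height over the tangent of half this angle, whatever the lens; pixels are square), "cx", "cy" (the principal point, pixels), "T" (4x4, takes a point from camera to world coordinates). Camera axes: x right, y down, z forward; pixel columns grow to the right and rows downward; lengths in m; the calibration is good to about 2 mm. A picture is of the moment at which its call begins. There is no depth.
- env.close_job(): hands the job in; it is judged then, once.
The state is a dict: "t": time; "joint_positions": joint angles; "qvel": joint speeds; "joint_torque": joint torques, N m; "position": TCP position; "tool_rot": TCP orientation; "force": force on the tool from outside, world axes, zero at the start; "wrist_torque": the same for the moment, N m; "opening": finger opening in m; "gripper_force": force on a finger pad.
Only numpy, scipy, OpenCV 4.12 (cv2) and the standard library are available. Lean on these libraries where they do the work, as an engineer would, in place of code of your own. Each camera call takes 0.05 s, during which the arm holds its last target. There are 200 camera calls.

## Working session

There is one attempt and no reset: what is moved stays moved. The work goes in short steps, Python scripts to look and compute and a shell command to move; the robot and the scene stay as the last step left them, time stands still between calls to the robot, and variables do not carry over. Pictures are saved under pics/ and viewed, at most 13 in all, crops included, and the job is handed in when it is done.

```bash
mkdir -p pics
cat > h.py <<'E'
import numpy as np, cv2
from bench import env
def cap(n,f=None):
    d=env.get_image(n)
    if f: cv2.imwrite(f,cv2.cvtColor(d["frame"],cv2.COLOR_RGB2BGR))
    return d
def foc(d): return d["frame"].shape[0]/2/np.tan(np.radians(d["vfov"])/2)
def ray(d,u,v):
    f=foc(d); r=np.array([(u-d["cx"])/f,(v-d["cy"])/f,1]); T=np.array(d["T"])
    return T[:3,3],T[:3,:3]@r
def onz(d,u,v,z):
    o,r=ray(d,u,v); return o+r*(z-o[2])/r[2]
def proj(d,p):
    T=np.array(d["T"]); q=T[:3,:3].T@(np.array(p)-T[:3,3]); f=foc(d)
    return np.array([d["cx"]+f*q[0]/q[2],d["cy"]+f*q[1]/q[2]])
def tri(rays):
    A=np.zeros((3,3));b=np.zeros(3)
    for o,r in rays:
        r=r/np.linalg.norm(r);P=np.eye(3)-np.outer(r,r);A+=P;b+=P@o
    return np.linalg.solve(A,b)
E
python3 - <<'E'
from h import *
for n in("scene","top"):
    d=cap(n,f"pics/{n}1.png"); print(n,d["vfov"],d["cx"],d["cy"],np.round(d["T"],3).tolist())
o=env.get_obs(); print(o, env.grip_point_offset)
E
```

```text
scene 42.87606274705524 310.9913315601779 232.648816337731 [[0.806, 0.564, -0.18, 0.784], [0.592, -0.767, 0.249, -0.39], [0.002, -0.307, -0.952, 1.561], [0.0, 0.0, 0.0, 1.0]]
top 48.05742917421548 318.52248029858987 233.7587608594622 [[0.055, -0.978, 0.203, 0.202], [-0.998, -0.053, 0.017, -0.029], [-0.006, -0.203, -0.979, 1.642], [0.0, 0.0, 0.0, 1.0]]
{'t': 0.1, 'joint_positions': array([-8.51909414e-01,  3.59307550e-01,  1.11407223e-02, -2.94439998e-04,
       -1.22409419e+00, -2.88119149e-01]), 'qvel': array([-1.68663272e-04, -2.29977224e-03,  9.97516974e-04,  1.75695472e-03,
       -2.46173717e-03, -9.64120854e-05]), 'joint_torque': array([-1.95086592e-03, -5.84162986e+01,  2.93753725e+01,  7.01541424e+00,
        1.02501560e-02, -3.20630375e-05]), 'position': array([ 0.28165676, -0.61294455,  0.22571966]), 'tool_rot': array([ 3.14010968e+00, -1.50830879e-04, -2.71092503e+00]), 'force': array([ 0.71651503, -0.47542901, -0.52328474]), 'wrist_torque': array([-0.06841119,  0.01332491,  0.01347069]), 'gripper_force': 0.0, 'opening': 0.08797051329721516} -0.0188
```

View pics/scene1.png

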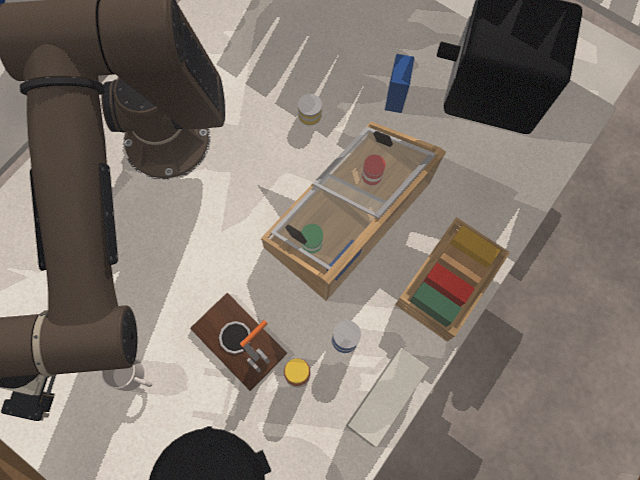

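View pics/top1.png

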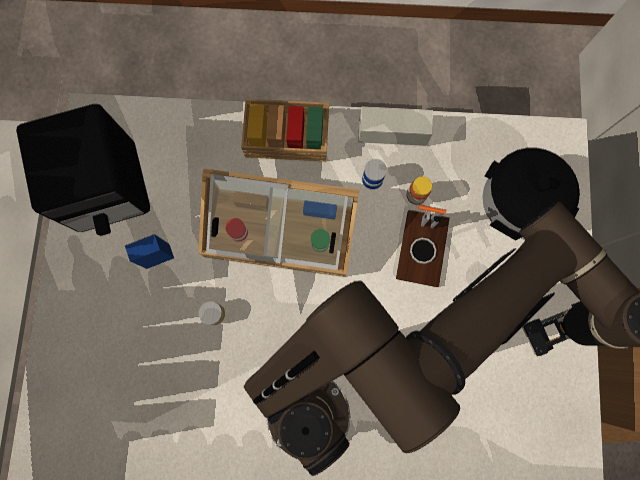

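Scene: red tin at (374,168) in the left compartment, its pull at (383,138), holder at (238,340). Top: red tin (236,229), pull (214,227), holder (424,247), orange grip (432,209). I'll zoom in for corners.

Run:
```python
from h import *
s=cv2.imread("pics/scene1.png");t=cv2.imread("pics/top1.png")
r=lambda i,x,y,w,h,k:cv2.resize(i[y:y+h,x:x+w],None,fx=k,fy=k,interpolation=cv2.INTER_CUBIC)
a=r(t,195,160,175,125,4);cv2.imwrite("pics/c1.png",a)
b=np.hstack([r(t,390,190,70,110,5),r(s,185,285,85*1,110,5)]);cv2.imwrite("pics/c2.png",b)
def blobs(im,lo,hi,amin=30):
    m=cv2.inRange(cv2.cvtColor(im,cv2.COLOR_BGR2HSV),lo,hi)
    n,l,st,c=cv2.connectedComponentsWithStats(m)
    return [(c[i].round(1).tolist(),st[i].tolist()) for i in range(1,n) if st[i,4]>amin]
for n,i in(("s",s),("t",t)):
    print(n,"red",blobs(i,(0,120,60),(6,255,255)),blobs(i,(172,120,60),(180,255,255)))
    print(n,"or",blobs(i,(7,190,150),(16,255,255),15))
    print(n,"green",blobs(i,(50,80,40),(85,255,255)))
    x,y,w,h=(255,120,190,180) if n=="s" else (200,165,160,110)
    print(n,"black",[((c[0]+x,c[1]+y),st) for c,st in blobs(i[y:y+h,x:x+w],(0,0,0),(180,255,45),20)])
```

```text
s red [([448.9, 284.1], [424, 262, 51, 45, 1065])] []
s or []
s green []
s black [((383.9, 139.7), [120, 13, 17, 13, 74])]
t red [([294.5, 125.3], [286, 105, 18, 42, 607]), ([235.0, 227.7], [225, 218, 21, 20, 312])] []
t or [([431.8, 209.1], [419, 205, 27, 9, 94])]
t green [([314.2, 127.3], [306, 107, 17, 42, 621]), ([319.9, 238.5], [311, 229, 19, 20, 302])]
t black [((214.6, 226.6), [11, 53, 8, 19, 112]), ((332.1, 242.4), [129, 68, 7, 20, 82])]
```

View pics/c1.png

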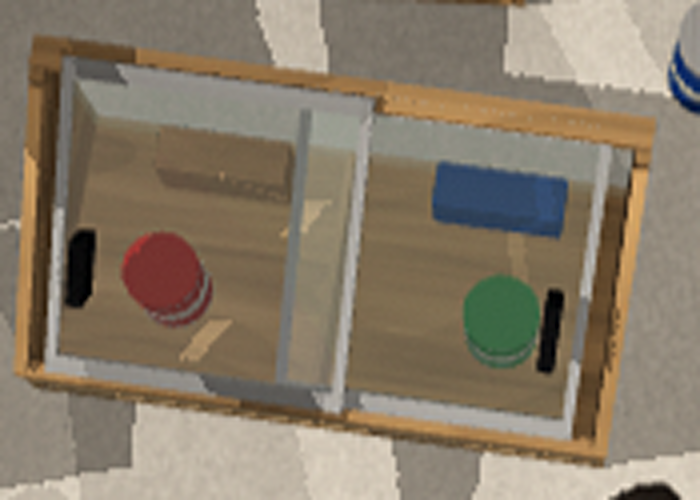

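View pics/c2.png

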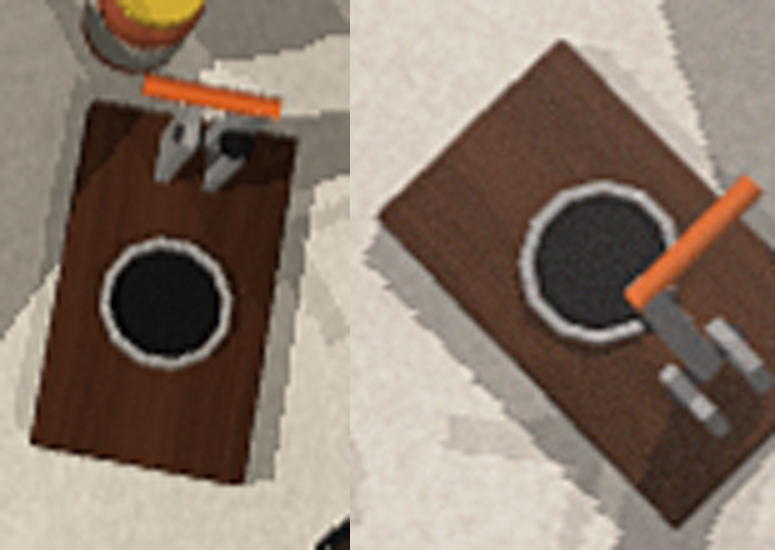

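Run:
```python
from h import *
s=cap("scene");t=cap("top")
S=lambda px,py:(185+(px-350)/5,285+py/5)
H=lambda px,py:(390+px/5,190+py/5)
C=lambda px,py:(195+px/4,160+py/4)
P=lambda n,v:print(n,np.round(v,4))
A=tri([ray(s,*S(754,183)),ray(t,*H(147,85))]);B=tri([ray(s,*S(637,298)),ray(t,*H(279,109))]);P("gripA",A);P("gripB",B);P("mid",(A+B)/2)
P("pocket s",onz(s,*S(598,262),.024));P("pocket t",onz(t,*H(166,302),.024))
for q in((562,40),(380,215),(677,527)):P("hs",onz(s,*S(*q),.018))
for q in((93,100),(297,138),(245,484),(32,442)):P("ht",onz(t,*H(*q),.018))
P("BL",onz(t,*C(35,38),.202));P("BR",onz(t,*C(654,120),.202));P("FL",onz(t,*C(15,375),.075));P("FR",onz(t,*C(604,462),.075))
P("red t",onz(t,235.1,227.7,.09));P("green t",onz(t,319.9,238.5,.09))
hs=cv2.cvtColor(s["frame"],cv2.COLOR_RGB2HSV)
m=cv2.inRange(hs,(0,110,50),(8,255,255))|cv2.inRange(hs,(170,110,50),(180,255,255));m[:, :350]=0;m[200:]=0;m[:,400:]=0
n,l,st,c=cv2.connectedComponentsWithStats(m);print([(c[i],st[i]) for i in range(1,n) if st[i,4]>30])
P("red s",onz(s,374,165,.09))
P("pullL",tri([ray(s,383.5,139),ray(t,214.8,226.6)]));P("pullR",tri([ray(s,297,233.5),ray(t,332.5,242.5)]))
```

```text
gripA [ 0.5767 -0.2682  0.2547]
gripB [ 0.5668 -0.337   0.2578]
mid [ 0.5718 -0.3026  0.2562]
pocket s [ 0.5022 -0.3234  0.024 ]
pocket t [ 0.5024 -0.323   0.024 ]
hs [ 0.4155 -0.2451  0.018 ]
hs [ 0.3978 -0.3698  0.018 ]
hs [ 0.6128 -0.4014  0.018 ]
ht [ 0.6285 -0.2768  0.018 ]
ht [ 0.611  -0.4034  0.018 ]
ht [ 0.3946 -0.3733  0.018 ]
ht [ 0.4131 -0.2445  0.018 ]
BL [0.6666 0.3269 0.202 ]
BR [ 0.6301 -0.1087  0.202 ]
FL [0.4471 0.3475 0.075 ]
FR [ 0.4062 -0.0896  0.075 ]
red t [0.5283 0.2443 0.09  ]
green t [ 0.5093 -0.0076  0.09  ]
[(array([374.57234727, 164.33762058]), array([364, 155,  22,  20, 311], dtype=int32))]
red s [0.5283 0.2428 0.09  ]
pullL [0.5166 0.2926 0.1464]
pullR [ 0.4894 -0.0433  0.1464]
```

Measured: holder yaw −8.2°, pocket (0.502, −0.323), arm at ≈1.45 rad; case yaw −5°, centre (0.5375, 0.119), left door ≈0.014. The hold-down arm sits just short of clear, so I'll nudge it up first.

```bash
python3 -m creep '[[[0,0,0,0,8.25],[0,0,0,0,8.25],[0,0,0,0,8.25],[0,0,0,0,8.25],[0,-2.2,3.87,-0.1,0]]]' 20
python3 -m creep '[[[0,-2.2,3.87,-0.1,0],[0,-2.2,3.87,-0.1,0],[0,-2.2,3.87,-0.1,0],[0,-2.2,3.87,-0.1,0],[0,-2.2,3.87,-0.1,0]]]'
python3 -m creep '[[[0,-2.2,3.87,-0.1,0],[0,-2.2,3.87,-0.1,0],[0,-2.2,3.87,-0.1,0],[0,0,0,0,0],[0,0,0,0,0]]]'
```

```text
t: 0.7
position: [0.3071, -0.5801, 0.2263]
tool_rot: [3.141, -0.002, 2.987]
force: [1.1, -0.2, -0.5]
opening: 0.053
gripper_force: 0.0
t: 1.2
position: [0.4468, -0.4011, 0.2326]
tool_rot: [3.142, 0.0, 2.996]
force: [0.3, -0.1, 0.3]
opening: 0.0134
gripper_force: 0.0
t: 1.7
position: [0.5287, -0.2963, 0.2353]
tool_rot: [3.141, -0.001, 2.999]
force: [0.4, -0.8, -0.6]
opening: 0.0004
gripper_force: 0.0
```

```bash
python3 -m creep '[[[0,-1,0,0,0],[0,-1,0,0,0],[0,-1,0,0,0],[0,-1,0,0,0],[0,-0.6,0,0,0]]]'
python3 -m creep '[[[0,-0.5,0,0,0],[0,0,0,0,0],[0,3,0,-1,0],[0,4,0,-1,0],[0,0,0,0,0]]]'
python3 - <<'E'
from h import *
for n in("top","scene"):
    d=cap(n); h=cv2.cvtColor(d["frame"],cv2.COLOR_RGB2HSV); m=cv2.inRange(h,(5,180,120),(18,255,255))
    m[300:]=0 if n=="top" else m[300:]
    c,l,st,ce=cv2.connectedComponentsWithStats(m); print(n,[(ce[i].round(1),st[i]) for i in range(1,c) if st[i,4]>15])
    cv2.imwrite(f"pics/{n}2.png",d["frame"][:,:,::-1])
    print(onz(d,*ce[np.argmax(st[1:,4])+1],.255))
E
```

```text
t: 2.2
position: [0.5739, -0.3048, 0.2353]
tool_rot: [-3.141, -0.001, 2.996]
force: [-3.3, -0.6, 3.4]
opening: 0.0004
gripper_force: 1.7
t: 2.7
position: [0.5071, -0.2941, 0.2579]
tool_rot: [3.141, 0.004, 2.996]
force: [0.5, -0.3, 0.6]
opening: 0.0003
gripper_force: 0.0
top []
[0.79361068 0.09800212 0.255     ]
scene [(array([260.8, 340.6]), array([248, 328,  26,  26, 119], dtype=int32))]
[ 0.59348205 -0.30562659  0.255     ]
```

```bash
python3 -m creep '[[[4,0,0,0,-3.3],[4,0.28,4.5,0.45,0],[4,0.28,4.5,0.45,0],[4,0.28,4.5,0.45,0],[4,0.28,4.5,0.45,0]]]' 
python3 -m creep '[[[4,0.28,4.5,0.45,0],[4,0.28,4.5,0.45,0],[4,0.28,4.5,0.45,0],[4,0.28,4.5,0.45,0],[4,0.28,4.5,0.45,0]]]'
python3 -m creep '[[[4,0.28,4.5,0.45,0],[4,0.28,4.5,0.45,0],[4,0.28,4.5,0.45,0],[4,0.28,4.5,0.45,0],[4,0,0,0,0]]]'
python3 -c "
from h import *
d=cap('wrist','pics/w1.png');print(env.get_obs()['position'],env.get_obs()['tool_rot'])"
```

```text
t: 3.3
position: [0.5147, -0.1124, 0.2369]
tool_rot: [3.141, 0.0, 3.054]
force: [1.6, 0.2, -0.7]
opening: 0.0351
gripper_force: 0.0
t: 3.8
position: [0.5201, 0.1138, 0.2146]
tool_rot: [3.141, 0.0, 3.055]
force: [0.9, -0.1, -0.7]
opening: 0.04
gripper_force: 0.0
t: 4.3
position: [0.5245, 0.2968, 0.195]
tool_rot: [-3.141, -0.001, 3.058]
force: [-0.4, -1.5, -0.1]
opening: 0.0401
gripper_force: 0.0
[0.52417459 0.2945248  0.19526756] [-3.14050872e+00 -1.17571152e-03  3.05728471e+00]
```

View pics/w1.png

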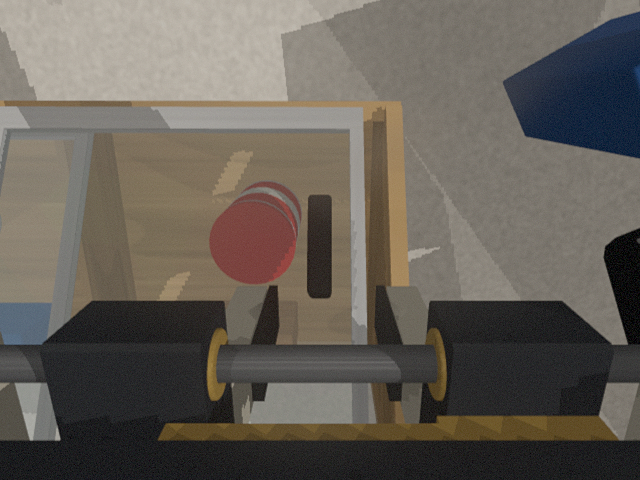

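The pull is at (320,247) between the fingers; red tin beside it at (255,240). Descending and gripping.

```bash
python3 -m creep '[[[4,0.2,-0.1,2,0],[4,0,0,2,0],[4,0,0,1.5,0],[4,0,0,1.1,0],[4,0,0,0,0]]]' 25
python3 -m creep '[[[0,0,0,0,0],[0,0,0,0,0],[0,0,0,0,0],[0,0,0,0,0],[0,0,0,0,0]]]'
```

```text
t: 4.85
position: [0.523, 0.2922, 0.1377]
tool_rot: [3.137, 0.004, 3.056]
force: [-22.3, -0.4, 46.7]
opening: 0.0402
gripper_force: 25.8
t: 5.35
position: [0.5231, 0.293, 0.1378]
tool_rot: [3.136, 0.005, 3.056]
force: [-23.6, 2.7, 44.9]
opening: 0.0117
gripper_force: 62.2
```

The fingertips press on the slope; raise a little before sliding.

```bash
python3 -m creep '[[[2,0,0,0,0],[2,0,0,-0.8,0],[2,0,0,-0.6,0],[0,0,0,0,0],[0,0,0,0,0]]]' 25
python3 -m creep '[[[0,0,0,0,0],[0,0,0,0,0],[0,0,0,0,0],[0,0,0,0,0],[0,0,0,0,0]]]'
```

```text
t: 5.85
position: [0.5224, 0.2902, 0.1447]
tool_rot: [-3.141, -0.0, 3.054]
force: [-1.7, -0.5, 3.4]
opening: 0.012
gripper_force: 25.0
t: 6.35
position: [0.5224, 0.2902, 0.1447]
tool_rot: [-3.141, 0.0, 3.054]
force: [3.3, -2.5, -0.1]
opening: 0.0118
gripper_force: 25.0
```

```bash
python3 -m creep '[[[0,0,-1,0,0],[0,0,-2,0,0],[0,0,-2,0,0],[0,0,-2,0,0],[0,0,-2,0,0]]]'
python3 -m creep '[[[0,0,-2,0,0],[0,0,-2,0,0],[0,0,-1.2,0,0],[0,0,-0.5,0,0],[0,0,0,0,0]]]'
```

```text
t: 6.85
position: [0.5147, 0.2006, 0.1448]
tool_rot: [3.14, 0.001, 3.054]
force: [7.0, 2.0, -5.7]
opening: 0.0118
gripper_force: 25.0
t: 7.35
position: [0.5098, 0.1436, 0.1447]
tool_rot: [3.14, 0.001, 3.053]
force: [6.9, -0.5, -5.7]
opening: 0.0121
gripper_force: 25.0
```

```bash
python3 -m creep '[[[0,0,-0.3,0,0],[0,0,-0.2,0,0],[0,0,-0.1,0,0],[0,0,0,0,0],[0,0,0,0,0]]]'
```

```text
t: 7.85
position: [0.5099, 0.1434, 0.1448]
tool_rot: [3.132, 0.003, 3.055]
force: [0.2, 23.1, -7.5]
opening: 0.0119
gripper_force: 25.0
```

```bash
python3 -m creep '[[[0,0,0.55,0,0],[4,0,0,0,0],[4,0,0,0,0],[4,0,0,0,0],[4,0,0,-1,0]]]'
python3 -m creep '[[[4,0,0,-2,0],[4,0,0,-4,0],[7,0,0,0,-8.2],[7,0,0,0,-8.2],[7,0,0,0,-8.2]]]'
python3 -m creep '[[[7,0,0,0,-8.2],[7,0,0,0,-8.2],[7,0,0,0,-8.2],[7,0,0,0,-8.2],[7,0,0,0,-8.2]]]'
python3 -m creep '[[[7,0,0,0,-8.2],[7,0,0,0,-8.2],[7,0,0,0,-8],[7,0,0,0,0],[7,0,0,0,0]]]'
python3 - <<'E'
from h import *
d=cap("top","pics/top3.png"); im=d["frame"]; h=cv2.cvtColor(im,cv2.COLOR_RGB2HSV)
m=cv2.inRange(h,(0,120,60),(6,255,255))|cv2.inRange(h,(172,120,60),(180,255,255)); m[:170]=0
n,l,st,c=cv2.connectedComponentsWithStats(m)
for i in range(1,n):
    if st[i,4]>50: print(c[i],st[i],onz(d,*c[i],.09))
w=cap("wrist")["frame"]
cv2.imwrite("pics/v3.png",np.hstack([cv2.resize(im[160:285,190:370],(400,278)),cv2.resize(w,(371,278))])[:,:,::-1])
E
```

```text
t: 8.35
position: [0.5081, 0.1427, 0.1542]
tool_rot: [-3.14, -0.003, 3.053]
force: [-0.6, 0.2, -0.4]
opening: 0.0372
gripper_force: 0.0
t: 8.85
position: [0.5093, 0.1434, 0.2163]
tool_rot: [3.141, 0.001, -2.794]
force: [0.2, -0.2, 0.0]
opening: 0.0584
gripper_force: 0.0
t: 9.35
position: [0.5092, 0.1433, 0.2159]
tool_rot: [-3.141, 0.001, -2.079]
force: [0.1, -0.6, 0.1]
opening: 0.0698
gripper_force: 0.0
t: 9.85
position: [0.5093, 0.1435, 0.2156]
tool_rot: [-3.141, 0.0, -1.663]
force: [-0.6, 0.1, 0.2]
opening: 0.0699
gripper_force: 0.0
[235.50825083 229.28052805] [225 218  21  24 303] [0.52356168 0.24270974 0.09      ]
```

View pics/v3.png

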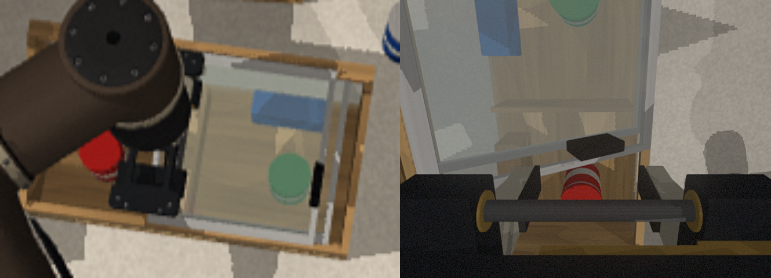

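```bash
python3 -m creep '[[[7.6,-3.38,-0.32,0,0],[7.6,-3.38,-0.32,0,0],[7.6,-3.38,-0.32,0,0],[7.6,0,0,4,0],[7.6,0,0,3,0]]]' 20
python3 -m creep '[[[7.6,0,0,2,0],[7.6,0,0,1.5,0],[7.6,0,0,0,0],[7.6,0,0,0,0],[7.6,0,0,0,0]]]'
python3 -c "
from h import *
d=cap('wrist','pics/w4.png');print(proj(d,[.5283,.2436,.09]),env.get_obs()['force'])"
```

```text
t: 10.45
position: [0.5275, 0.2449, 0.1438]
tool_rot: [3.141, 0.001, -1.66]
force: [0.3, -0.8, -0.4]
opening: 0.0763
gripper_force: 0.0
t: 10.95
position: [0.5283, 0.2442, 0.1113]
tool_rot: [-3.14, 0.001, -1.659]
force: [0.2, -0.2, 1.0]
opening: 0.0759
gripper_force: 0.0
[326.49436057 281.35633111] [-0.45309944 -0.37439252 -0.2145198 ]
```

View pics/w4.png

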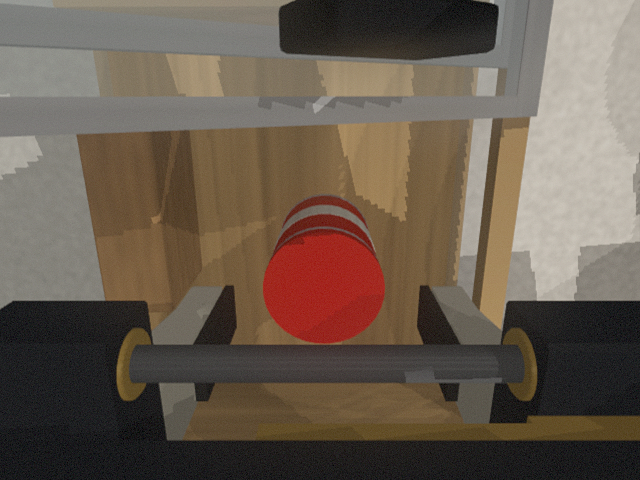

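The lid centre is at (324,285), as predicted, midway between the fingers. Going down and gripping.

```bash
python3 -m creep '[[[7.6,0,0,2,0],[7.6,0,0,2,0],[7.6,0,0,1.5,0],[7.6,0,0,0.8,0],[7.6,0,0,0,0]]]' 20
python3 -m creep '[[[4.5,0,0,0,0],[4.5,0,0,0,0],[4.5,0,0,0,0],[4.5,0,0,0,0],[4.5,0,0,0,0]]]'
python3 -m creep '[[[4.5,0,0,-0.5,0],[4.5,0,0,-1.5,0],[4.5,0,0,0,0],[4.5,0,0,0,0],[4.5,0,0,0,0]]]'
```

```text
t: 11.5
position: [0.5275, 0.2436, 0.0467]
tool_rot: [3.141, -0.001, -1.659]
force: [0.1, -0.0, 0.4]
opening: 0.0759
gripper_force: 0.0
t: 12.0
position: [0.5283, 0.2442, 0.048]
tool_rot: [-3.14, 0.001, -1.658]
force: [0.7, 0.4, 6.0]
opening: 0.0556
gripper_force: 20.0
t: 12.5
position: [0.5271, 0.2434, 0.0663]
tool_rot: [3.141, -0.001, -1.659]
force: [-0.3, 0.7, -2.8]
opening: 0.0557
gripper_force: 20.0
```

```bash
python3 -m creep '[[[4.5,0,0,-3,0],[4.5,0,0,-4.5,0],[4.5,0,0,-5,0],[4.5,0,0,-4.5,0],[4.5,0,0,-3,0]]]' 30
python3 -m creep '[[[4.5,0,0,0,8.46],[4.5,0,0,0,8.46],[4.5,0,0,0,8.46],[4.5,0,0,0,8.46],[4.5,0,0,0,8.46]]]'
python3 -m creep '[[[4.5,0,0,0,8.46],[4.5,0,0,0,8.46],[4.5,0,0,0,8.46],[4.5,0,0,0,8.46],[4.5,0,0,0,8.46]]]'
python3 -m creep '[[[4.5,0,0,0,8.46],[4.5,-0.2,-2,0,0],[4.5,-0.35,-3.5,0,0],[4.5,-0.4,-4.1,0,0],[4.5,-0.4,-4.1,0,0]]]'
python3 -m creep '[[[4.5,-0.4,-4.1,0,0],[4.5,-0.4,-4.1,0,0],[4.5,-0.4,-4.1,0,0],[4.5,-0.4,-4.1,0,0],[4.5,-0.4,-4.1,0,0]]]'
python3 -m creep '[[[4.5,-0.4,-4.1,0,0],[4.5,-0.4,-4.1,0,0],[4.5,-0.4,-4.1,0,0],[4.5,-0.4,-4.1,0,0],[4.5,-0.3,-3,0,0]]]'
python3 -m creep '[[[4.5,-0.2,-2,0,0],[4.5,-0.1,-0.8,0,0],[4.5,0,0,0,0],[4.5,0,0,0,0],[4.5,0,0,0,0]]]'
```

```text
t: 13.0
position: [0.5282, 0.244, 0.2702]
tool_rot: [-3.139, 0.002, -1.658]
force: [0.4, 1.2, -2.2]
opening: 0.0557
gripper_force: 30.0
t: 13.5
position: [0.5272, 0.2436, 0.266]
tool_rot: [3.141, -0.002, -2.403]
force: [-0.5, 0.1, -1.9]
opening: 0.0556
gripper_force: 30.0
t: 14.0
position: [0.5273, 0.2436, 0.2659]
tool_rot: [-3.141, -0.002, -3.141]
force: [0.6, 0.5, -2.6]
opening: 0.0558
gripper_force: 30.0
t: 14.5
position: [0.521, 0.1045, 0.2662]
tool_rot: [-3.141, -0.001, 3.003]
force: [0.8, 0.1, -1.8]
opening: 0.0553
gripper_force: 30.0
t: 15.0
position: [0.5117, -0.1015, 0.2666]
tool_rot: [3.142, -0.001, 3.003]
force: [0.5, 1.2, -2.1]
opening: 0.0558
gripper_force: 30.0
t: 15.5
position: [0.5031, -0.2967, 0.2662]
tool_rot: [3.141, -0.001, 3.001]
force: [0.8, 0.4, -2.5]
opening: 0.0555
gripper_force: 30.0
t: 16.0
position: [0.5034, -0.3215, 0.2671]
tool_rot: [3.141, 0.0, 3.002]
force: [0.1, -0.6, -2.1]
opening: 0.0559
gripper_force: 30.0
```

```bash
python3 -m creep '[[[4.5,0.1,-0.18,2,0],[4.5,0,0,4,0],[4.5,0,0,4,0],[4.5,0,0,4,0],[4.5,0,0,3,0]]]'
python3 -m creep '[[[4.5,0,0,1.5,0],[4.5,0,0,0.5,0],[4.5,0,0,0,0],[4.5,0,0,0,0],[4.5,0,0,0,0]]]'
python3 - <<'E'
from h import *
s=cap("scene")["frame"];w=cap("wrist")["frame"];t=cap("top")["frame"]
cv2.imwrite("pics/v5.png",np.hstack([cv2.resize(s[270:400,170:310],(420,390)),cv2.resize(t[170:300,370:500],(370,390))])[:,:,::-1])
print(env.get_obs()["position"])
E
```

```text
t: 16.5
position: [0.5015, -0.3227, 0.0951]
tool_rot: [3.141, -0.001, 3.002]
force: [0.5, -0.6, -3.2]
opening: 0.0556
gripper_force: 30.0
t: 17.0
position: [0.5031, -0.3242, 0.0785]
tool_rot: [-3.141, 0.002, 3.001]
force: [0.6, 0.5, -2.3]
opening: 0.0555
gripper_force: 30.0
[ 0.50259185 -0.32417167  0.07797157]
```

View pics/v5.png

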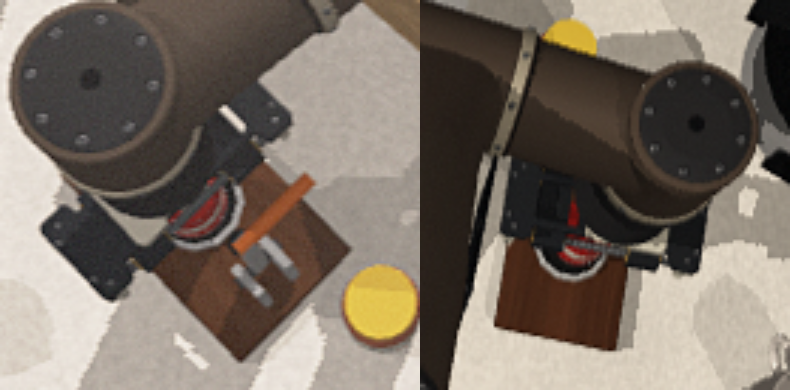

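The tin hangs over the pocket, and the arm stands clear behind it. Lowering slowly.

```bash
python3 -m creep '[[[4.5,0,0.1,0.5,0],[4.5,0,0,0.5,0],[4.5,0,0,0.3,0],[4.5,0,0,0.2,0],[4.5,0,0,0.2,0]]]'
python3 -m creep '[[[4.5,0,0,0.15,0],[4.5,0,0,0.15,0],[4.5,0,0,0,0],[4.5,0,0,0,0],[4.5,0,0,0,0]]]'
```

```text
t: 17.65
position: [0.5022, -0.3231, 0.0597]
tool_rot: [-3.142, -0.0, 3.001]
force: [0.1, 0.5, -2.4]
opening: 0.0556
gripper_force: 30.0
t: 18.15
position: [0.5024, -0.3231, 0.0572]
tool_rot: [-3.142, 0.0, 3.001]
force: [0.6, 0.3, -3.1]
opening: 0.0561
gripper_force: 30.0
```

```bash
python3 -m creep '[[[4.5,0,0,0.1,0],[4.5,0,0,0.1,0],[4.5,0,0,0,0],[4.5,0,0,0,0],[4.5,0,0,0,0]]]'
```

```text
t: 18.65
position: [0.5025, -0.3232, 0.056]
tool_rot: [-3.141, 0.001, 3.001]
force: [-2.7, 1.9, 5.2]
opening: 0.0558
gripper_force: 30.0
```

```bash
python3 -m creep '[[[7.4,0,0,0,0],[7.4,0,0,0,0],[7.4,0,0,0,0],[7.4,0,0,0,0],[7.4,0,0,-1,0]]]'
python3 -m creep '[[[7.4,0,0,-4,0],[7.4,0,0,-5,0],[7.4,0,0,-5,0],[7.4,0,0,-5,0],[7.4,0,0,-5,0]]]'
python3 -m creep '[[[6,0,0,0,-8.2],[6,0,0,0,-8.2],[6,0,0,0,-8.2],[6,0,0,0,-8.2],[6,0,0,0,-8.2]]]'
python3 -m creep '[[[6,0,0,0,-8.2],[6,0,0,0,-8.2],[6,0,0,0,-8.2],[6,0,0,0,-8.2],[6,0,0,0,-8.2]]]'
python3 -m creep '[[[6,0,0,0,-8],[6,-2.2,-4.4,0,0],[6,-2.2,-4.4,0,0],[6,0,0,0,0],[6,0,0,0,0]]]'
python3 - <<'E'
from h import *
d=cap("scene");s=d["frame"];w=cap("wrist")
o=env.get_obs();print(o["position"],o["tool_rot"],proj(w,[.5957,-.2921,.255]))
cv2.imwrite("pics/v6.png",np.hstack([cv2.resize(s[270:400,170:310],(340,316)),cv2.resize(w["frame"],(421,316))])[:,:,::-1])
h=cv2.cvtColor(s,cv2.COLOR_RGB2HSV)
m=cv2.inRange(h,(0,120,60),(5,255,255))|cv2.inRange(h,(172,120,60),(180,255,255)); m[:,:200]=0;m[:300]=0;m[:,270:]=0
n,l,st,c=cv2.connectedComponentsWithStats(m)
for i in range(1,n):
    if st[i,4]>40: print(c[i],st[i],onz(d,*c[i],.098))
E
```

```text
t: 19.15
position: [0.5014, -0.3228, 0.0641]
tool_rot: [3.141, -0.003, 3.0]
force: [-0.0, 0.1, -0.9]
opening: 0.074
gripper_force: 0.0
t: 19.65
position: [0.5017, -0.323, 0.3083]
tool_rot: [-3.141, 0.001, 3.001]
force: [2.1, -0.7, 1.0]
opening: 0.0739
gripper_force: 0.0
t: 20.15
position: [0.5021, -0.3231, 0.3059]
tool_rot: [-3.141, 0.0, -2.561]
force: [0.3, 0.2, 0.4]
opening: 0.0602
gripper_force: 0.0
t: 20.65
position: [0.5021, -0.3231, 0.3059]
tool_rot: [-3.141, -0.0, -1.846]
force: [1.2, -0.3, 0.3]
opening: 0.0602
gripper_force: 0.0
t: 21.15
position: [0.5962, -0.2912, 0.3046]
tool_rot: [3.14, 0.0, -1.71]
force: [-1.2, 0.1, -0.0]
opening: 0.0598
gripper_force: 0.0
[ 0.59509919 -0.2919891   0.30551398] [-3.14156261e+00 -1.69275135e-04 -1.71169758e+00] [325.83971684 259.09334655]
[229.07418398 336.65875371] [219 324  24  23 337] [ 0.50409181 -0.33299324  0.098     ]
```

View pics/v6.png

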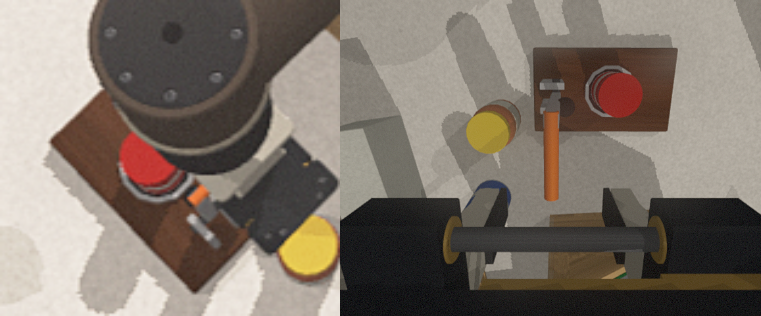

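The tin stands in the pocket; the orange grip is centred between the fingers. Descend and grip.

```bash
python3 -m creep '[[[6,0,0,2,0],[6,0,0,3,0],[6,0,0,1.9,0],[6,0,0,0,0],[6,0,0,0,0]]]' 8
python3 -m creep '[[[0.5,0,0,0,0],[0.5,0,0,0,0],[0.5,0,0,0,0],[0.5,0,0,0,0],[0.5,0,0,0,0]]]'
python3 - <<'E'
import numpy as np
th0=1.59;p=lambda t:np.array([-.155*np.cos(t),.155*np.sin(t)])
ts=np.linspace(th0,.19,26)
for a,b in zip(ts[:-1],ts[1:]):
    d=p(b)-p(a); print(round(b,2),"dy %.2f dz %.2f"%(-d[0]*100,-d[1]*100))
E
```

```text
t: 21.75
position: [0.5952, -0.2926, 0.2374]
tool_rot: [-3.141, -0.001, -1.712]
force: [0.3, -0.7, 1.4]
opening: 0.0602
gripper_force: 0.0
t: 22.25
position: [0.5957, -0.2918, 0.2362]
tool_rot: [-3.141, -0.0, -1.712]
force: [-0.2, -0.1, 0.1]
opening: 0.0256
gripper_force: 0.0
1.53 dy 0.87 dz 0.01
1.48 dy 0.87 dz 0.06
1.42 dy 0.86 dz 0.10
1.37 dy 0.85 dz 0.15
1.31 dy 0.84 dz 0.20
1.25 dy 0.83 dz 0.25
1.2 dy 0.82 dz 0.29
1.14 dy 0.80 dz 0.34
1.09 dy 0.78 dz 0.38
1.03 dy 0.76 dz 0.43
0.97 dy 0.73 dz 0.47
0.92 dy 0.70 dz 0.51
0.86 dy 0.67 dz 0.55
0.81 dy 0.64 dz 0.58
0.75 dy 0.61 dz 0.62
0.69 dy 0.57 dz 0.65
0.64 dy 0.54 dz 0.68
0.58 dy 0.50 dz 0.71
0.53 dy 0.46 dz 0.74
0.47 dy 0.41 dz 0.76
0.41 dy 0.37 dz 0.78
0.36 dy 0.33 dz 0.80
0.3 dy 0.28 dz 0.82
0.25 dy 0.23 dz 0.84
0.19 dy 0.19 dz 0.85
```

Finish closing, then swing the first part.

```bash
python3 -m creep '[[[0.5,0,0,0,0],[0.5,0,0,0,0],[0.5,0,0,0,0],[0.5,0,0,0,0],[0.5,0,0,0,0]]]' 12
python3 -m creep '[[[0.5,0,0.87,0.01,0],[0.5,0,0.87,0.06,0],[0.5,0,0.86,0.1,0],[0.5,0,0.85,0.15,0],[0.5,0,0.84,0.2,0]]]'
```

```text
t: 22.75
position: [0.596, -0.2919, 0.2362]
tool_rot: [-3.141, -0.0, -1.712]
force: [4.5, -0.7, 0.9]
opening: 0.0112
gripper_force: 12.0
t: 23.25
position: [0.5523, -0.2857, 0.231]
tool_rot: [-3.141, 0.0, -1.712]
force: [2.9, 0.7, 2.7]
opening: 0.0116
gripper_force: 12.0
```

```bash
python3 -m creep '[[[0.5,0,0.83,0.25,0],[0.5,0,0.82,0.29,0],[0.5,0,0.8,0.34,0],[0.5,0,0.78,0.38,0],[0.5,0,0.76,0.43,0]]]'
python3 -m creep '[[[0.5,0,0.73,0.47,0],[0.5,0,0.7,0.51,0],[0.5,0,0.67,0.55,0],[0.5,0,0.64,0.58,0],[0.5,0,0.61,0.62,0]]]'
python3 -m creep '[[[0.5,0,0.57,0.65,0],[0.5,0,0.54,0.68,0],[0.5,0,0.5,0.71,0],[0.5,0,0.46,0.74,0],[0.5,0,0.41,0.76,0]]]'
python3 -m creep '[[[0.5,0,0.37,0.78,0],[0.5,0,0.33,0.8,0],[0.5,0,0,0,0],[0.5,0,0,0,0],[0.5,0,0,0,0]]]'
```

```text
t: 23.75
position: [0.5129, -0.2801, 0.2135]
tool_rot: [3.141, 0.0, -1.712]
force: [3.8, 0.9, 1.5]
opening: 0.0114
gripper_force: 12.0
t: 24.25
position: [0.48, -0.2755, 0.1862]
tool_rot: [-3.142, 0.0, -1.712]
force: [2.9, 1.2, 2.5]
opening: 0.0118
gripper_force: 12.0
t: 24.75
position: [0.4557, -0.272, 0.1507]
tool_rot: [-3.141, -0.0, -1.712]
force: [4.3, 1.9, 0.9]
opening: 0.0116
gripper_force: 12.0
t: 25.25
position: [0.4486, -0.271, 0.1341]
tool_rot: [3.14, 0.0, -1.712]
force: [6.3, -0.7, -6.3]
opening: 0.0112
gripper_force: 12.0
```

```bash
python3 -m creep '[[[0.5,0,0.25,0.7,0],[0.5,0,0.2,0.6,0],[0.5,0,0.1,0.35,0],[0.5,0,0,0,0],[0.5,0,0,0,0]]]'
python3 -m creep '[[[0.5,0,0.05,0.25,0],[0.5,0,0.05,0.25,0],[0.5,0,0.03,0.2,0],[0.5,0,0,0,0],[0.5,0,0,0,0]]]'
python3 - <<'E'
from h import *
def orange(d,box):
    h=cv2.cvtColor(d["frame"],cv2.COLOR_RGB2HSV); m=cv2.inRange(h,(7,150,110),(18,255,255)); k=np.zeros_like(m);x0,x1,y0,y1=box;k[y0:y1,x0:x1]=255
    ys,xs=np.nonzero(m&k);return xs.min(),xs.max(),ys.min(),ys.max(),len(xs)
s=cap("scene");t=cap("top");w=cap("wrist")
print(orange(s,(180,300,290,400)))
cv2.imwrite("pics/v7.png",np.hstack([cv2.resize(s["frame"][270:400,170:310],(340,316)),cv2.resize(w["frame"],(421,316))])[:,:,::-1])
E
```

```text
t: 25.75
position: [0.4441, -0.2703, 0.1181]
tool_rot: [-3.14, -0.0, -1.712]
force: [7.5, -0.9, -4.4]
opening: 0.0116
gripper_force: 12.0
t: 26.25
position: [0.4428, -0.2702, 0.1117]
tool_rot: [-3.14, -0.0, -1.712]
force: [4.7, 0.6, 0.0]
opening: 0.0114
gripper_force: 12.0
(np.int64(207), np.int64(286), np.int64(308), np.int64(377), 8)
```

View pics/v7.png

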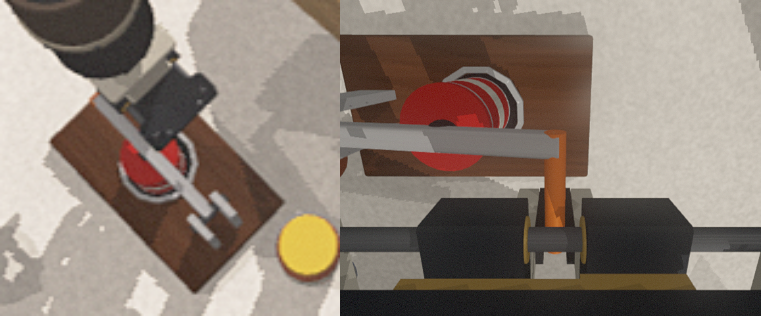

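Run:
```python
from h import *
s=cap("scene");w=cap("wrist")
hx=np.array([.9898,-.1426,0]);hy=np.array([.1426,.9898,0]);O=np.array([.5864,-.3353,.1])
for name,d in(("s",s),("w",w)):
    h=cv2.cvtColor(d["frame"],cv2.COLOR_RGB2HSV); m=cv2.inRange(h,(5,140,80),(18,255,255))
    n,l,st,c=cv2.connectedComponentsWithStats(m)
    print(name,[(c[i].round(1).tolist(),st[i].tolist()) for i in range(1,n) if st[i,4]>8 and (name=="w" or (190<c[i][0]<300 and c[i][1]>280))])
    if name=="w":
        for v in(205,215,230,245,260,270): xs=np.nonzero(m[v])[0]; print(v,xs.min() if len(xs) else 0,xs.max() if len(xs) else 0)
for th in(.14,.17,.2,.23,.26,.3):
    e=lambda y,dz=0:O+hx*-.155*np.cos(th)+hy*y+np.array([0,0,.155*np.sin(th)+dz])
    print(th,"w",proj(w,e(-.005)).round(1),proj(w,e(.03)).round(1),proj(w,e(.065)).round(1),"s",proj(s,e(-.005)).round(1),proj(s,e(.0)).round(1))
```

```text
s [([207.8, 311.6], [206, 308, 5, 7, 9]), ([195.1, 324.3], [192, 320, 8, 10, 12]), ([287.8, 379.6], [285, 375, 7, 9, 13])]
w [([78.5, 75.3], [76, 72, 5, 8, 12]), ([95.2, 75.1], [93, 72, 5, 7, 12]), ([64.2, 76.6], [62, 74, 5, 6, 12]), ([87.3, 75.8], [82, 74, 11, 4, 15]), ([98.3, 116.0], [56, 76, 92, 104, 3060]), ([105.2, 77.3], [104, 76, 4, 4, 11]), ([265.3, 92.4], [263, 91, 6, 4, 10]), ([296.7, 123.7], [243, 92, 102, 71, 2512]), ([302.2, 94.4], [300, 92, 6, 6, 16]), ([240.0, 98.7], [238, 97, 5, 5, 11]), ([331.9, 98.6], [330, 97, 5, 4, 9]), ([335.3, 122.2], [334, 120, 5, 6, 9]), ([324.1, 152.9], [322, 149, 6, 10, 19]), ([306.9, 161.8], [303, 160, 8, 6, 13]), ([303.4, 166.0], [301, 163, 5, 6, 10]), ([312.7, 165.5], [311, 163, 4, 6, 10]), ([25.4, 178.1], [19, 170, 18, 15, 76]), ([327.5, 277.7], [306, 196, 39, 149, 4023]), ([80.0, 236.2], [78, 234, 5, 6, 11]), ([4.1, 250.5], [0, 239, 11, 28, 160]), ([197.5, 252.3], [192, 249, 12, 7, 12]), ([298.3, 264.5], [296, 262, 6, 5, 11]), ([326.5, 383.7], [317, 383, 19, 3, 42])]
205 317 343
215 333 343
230 69 350
245 0 343
260 0 343
270 311 341
0.14 w [332.5 194.5] [331.8 283.5] [331.3 361.5] s [208.5 312.6] [210.1 311.1]
0.17 w [330.6 197.4] [330.1 288.7] [329.6 368.4] s [208.4 312.5] [210. 311.]
0.2 w [328.1 200.4] [327.8 294.1] [327.5 375.6] s [208.4 312.4] [209.9 310.9]
0.23 w [325.1 203.7] [325.  299.8] [324.9 383.1] s [208.3 312.3] [209.9 310.8]
0.26 w [321.5 207.1] [321.7 305.8] [321.8 391. ] s [208.4 312.3] [209.9 310.8]
0.3 w [315.7 211.9] [316.2 314.4] [316.7 402.2] s [208.5 312.3] [210.  310.8]
```

Arm measures ≈0.20 rad; press a little further into the pad.

```bash
python3 -m creep '[[[0.5,0,0.03,0.15,0],[0.5,0,0.03,0.15,0],[0.5,0,0,0.1,0],[0.5,0,0,0,0],[0.5,0,0,0,0]]]'
```

```text
t: 27.0
position: [0.4424, -0.2702, 0.1087]
tool_rot: [-3.14, -0.001, -1.711]
force: [2.6, 3.9, 9.6]
opening: 0.0117
gripper_force: 12.0
```

```bash
python3 -m creep '[[[3,0,0,-0.05,0],[3,0,0,0,0],[3,0,0,0,0],[3,0,0,0,0],[3,0,0,0,0]]]'
python3 -m creep '[[[3,0,0,-0.5,0],[3,0,0,-2,0],[3,0,0,-4,0],[3,0,0,-5,0],[3,-4,0,-5,0]]]'
python3 -m creep '[[[3,-5,0,0,0],[3,-5,0,0,0],[3,-5,0,0,0],[3,-5,0,0,0],[3,0,0,0,0]]]'
python3 - <<'E'
from h import *
s=cap("scene");t=cap("top")
hx=np.array([.9898,-.1426,0]);hy=np.array([.1426,.9898,0]);O=np.array([.5864,-.3353,.1])
for name,d,b in(("s",s,(180,300,290,400)),("t",t,(380,500,190,310))):
    h=cv2.cvtColor(d["frame"],cv2.COLOR_RGB2HSV); m=cv2.inRange(h,(7,150,100),(16,255,255));k=np.zeros_like(m);k[b[2]:b[3],b[0]:b[1]]=255
    n,l,st,c=cv2.connectedComponentsWithStats(m&k)
    print(name,[(c[i].round(1).tolist(),st[i].tolist()) for i in range(1,n) if st[i,4]>15])
    for th in(.1,.15,.2,.25,.3): print(th,proj(d,O+hx*-.155*np.cos(th)+hy*.03+np.array([0,0,.155*np.sin(th)])).round(1))
cv2.imwrite("pics/v8.png",np.hstack([cv2.resize(s["frame"],(400,300)),cv2.resize(t["frame"][160:310,190:390+80],(396,212))[:212].copy() if 0 else cv2.resize(t["frame"],(400,300))])[:,:,::-1])
z=np.hstack([cv2.resize(s["frame"][280:390,170:300],(390,330),interpolation=cv2.INTER_CUBIC),cv2.resize(t["frame"][160:300,190:470],(410,330))])
cv2.imwrite("pics/v9.png",z[:,:,::-1])
E
```

```text
t: 27.5
position: [0.4411, -0.27, 0.1081]
tool_rot: [3.141, 0.0, -1.712]
force: [-0.2, -0.6, -0.4]
opening: 0.0296
gripper_force: 0.0
t: 28.0
position: [0.446, -0.2407, 0.2654]
tool_rot: [-3.14, -0.001, -1.714]
force: [1.3, 1.4, 0.7]
opening: 0.0298
gripper_force: 0.0
t: 28.5
position: [0.4748, -0.0364, 0.2631]
tool_rot: [-3.14, 0.001, -1.706]
force: [-0.2, -0.1, -0.5]
opening: 0.0299
gripper_force: 0.0
s [([220.3, 300.4], [209, 291, 22, 19, 104])]
0.1 [219.5 302.5]
0.15 [219.3 302.2]
0.2 [219.3 301.9]
0.25 [219.3 301.8]
0.3 [219.5 301.8]
t [([416.0, 194.8], [410, 190, 16, 9, 57]), ([414.4, 265.2], [403, 261, 26, 9, 110])]
0.1 [415.  266.3]
0.15 [415.5 265.6]
0.2 [416.  264.7]
0.25 [416.6 263.7]
0.3 [417.2 262.6]
```

View pics/v9.png

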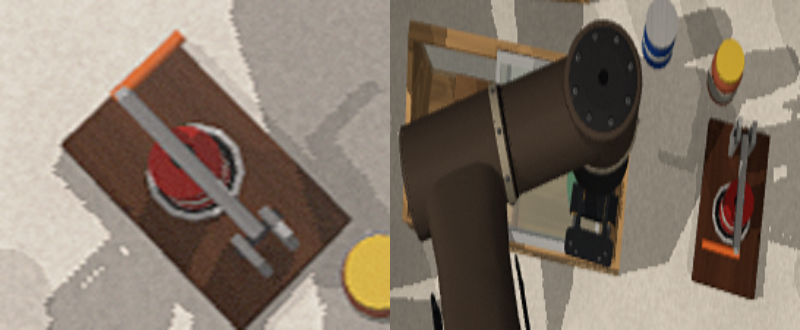

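The hold-down arm is resting on the tin at ≈0.17–0.18 rad, the tin is upright in the ring, and the robot is clear. Handing in.

```bash
python3 -c "
from bench import env
print(env.close_job())"
```

```text
the job is handed in; nothing more can be done
None
```

I handed the job in at about 28.5 s of the 72 s allowed, with no verdict shown: the red tin stands upright in the pocket, the hold-down arm rests on its lid at about 0.17–0.18 rad, the left door is fully open over the right one, and the gripper is clear; while finding the left pull, the fingertips pressed the door's face with about 50 N before I backed off.

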